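# Hang the windowed template on the sprung hook inside the narrow cabinet

### The arm

A 6-joint arm with a two-finger parallel gripper is mounted at the origin on the work surface; the furniture and walls round the work are solid. World frame = base frame: x ahead of the robot, y to its left, z up, the work surface at z = 0. Lengths are in m, angles in rad, forces in N, time in s.
With the tool pointing down it reaches from about 0.275 to 0.75 m from the base axis. Payload 10.2 kg.
Tool frame: the origin (TCP) lies midway between the tips of the shut fingers; the grasp point (between the pads) lies 19 mm behind it; z points along the fingers, y is the line along which they close (so a half turn about z gives the same grasp; the last joint's range is limited). The gripper opens to 85 mm and grips with 20 to 120 N. Pads are 22 mm wide; open, the fingers measure 114 mm over their backs; the gripper's body (76 mm by 85 mm) begins 54 mm behind the grasp point. The pads swing forward as they close: fully open they stand 13 mm farther back than shut.
Start: joints at [1.063, 0.313, 1.498, -0, 1.331, -0.223], TCP at [0.148, 0.504, 0.231] pointing down, gripper open.
Joint ranges: [-2.94, 2.94], [-0.97, 2.17], [0.19, 2.56], [-1.23, 4.37], [0.02, 3.11], [-2.88, 2.88]. Speed limits (rad/s): [2.39, 2.39, 3.01, 3.14, 3.14, 3.14].

### API

Orientations are given as a unit quaternion [w, x, y, z].
In Python, from station import bot, imaging gives the robot as it stands. The module is installed in compiled form; this text tells all that it offers.
- The arm moves only by the tool apply_moves, never from a script. Its argument "steps" is a list that holds one entry, the list of rows, each a list of 5 numbers: the shift along the world's x, y, z in mm, then the turn about the world's z in degrees, then the gripper's target within -1 to 1 (shut at 1, half-way at 0, fully open at -1). In form: [[[x, y, z, roll, grip], ...]]. A call has 1 to 8 rows; each row shifts and turns the commanded pose from where the row before left it; what a row does not reach is not made up. A row lasts 1/10 s, in which the tool goes at most 50 mm and 8.59 degrees, less where a joint would pass 70% of its speed; a pose out of reach is approached as far as the arm can. A call with a gripper value outside its range is refused whole. The fingers move at their own pace and stop on an object; the grip force is fixed at half the most. Time passes only in rows, so rows that do not move let the fingers close. It gives the time, the measured TCP pose, the force, the opening and the grip force at its end, in the units of the state.
- bot.sense(): the state, without advancing time (a new reading comes with each control period).
- imaging.get_image(name): name is "scene" or "top" or "wrist"; returns the picture (420x560x3 uint8, red, green, blue); there is no depth.
- imaging.camera_params(name): a dict with "mtx" (3x3 intrinsics, pixels), "extrinsics" (4x4, takes a point from camera to world coordinates). Camera axes: x right, y down, z forward; pixel columns grow to the right and rows downward; lengths in m; the calibration is good to about 2 mm. A picture is of the moment at which its call begins: read the wrist's pose just before it. camera_params takes no time and is no camera call; for the wrist camera it gives the pose at the moment of the call.
- bot.hand_in(): hands the job in; it is judged then, once.
The state is a dict: "t": time; "q": joint angles; "joint_velocities": joint speeds; "joint_efforts": joint torques, N m; "ee_pos": TCP position; "ee_rot": TCP orientation; "force": force on the tool from outside, world axes, zero at the start; "wrist_torque": the same for the moment, N m; "gripper_width": opening from 0.0 (shut) to 1.0 (fully open); "grip_force": force on a finger pad.
Only numpy, scipy, OpenCV 4.12 (cv2) and the standard library are available. Lean on these libraries where they do the work, as an engineer would, in place of code of your own. Each camera call takes 0.05 s, during which the arm holds its last target. There are 200 camera calls.

### The job

Take the moulding template that has a window from the rack and hang it on the sprung hook inside the little cabinet, going down through the top opening without touching its frame. Pass the window over the upturned tip of the hook and lower the template until the front of the hook bears its weight; then, still holding it and keeping its weight on the hook, slide it back until it is home at the stop plate, and let go so that it hangs upright. Press only gently on the hook and cabinet, and leave the solid template and the other things nearby undisturbed.

Things in the scene. Friction and masses are not known exactly. Their poses are not given: they have to be found in the camera images.
- gauge: Windowed moulding template: upright steel plate 6 mm thick (its x), 46 mm wide (y) up to 74 mm, heavy stepped foot, 12 mm wide stem, flat wooden handle on top; 182 mm tall, 0.2 to 0.33 kg. Origin: centre of underside, z up the stem. Stands loosely in a rack slot, underside 12 mm above the worktop, 28 mm deep in the slot; draw it straight up.
- gauge_eye (a point): Peak of the upper edge of the template's window, mid-thickness, 66 mm above its underside: the point that rests on the hook. The window is 30 mm wide and 36 mm high below this peak; its upper edge is a shallow gable (11 degrees) that centres itself on a rod.
- gauge_grip (a point): Middle of the template's wooden handle, 160 mm above its underside. The handle is 12 mm thick (template's x), 40 mm wide (y), 42 mm high; pinch it across its thickness.
- blank: The other template in the rack: same outline and handle, but a solid plate without a window. It stays where it is. Origin: centre of its underside.
- rack: Fixed wooden rack block 60 x 180 x 40 mm, origin at the centre of its underside; two slots 50 x 8.5 mm, 50 mm either side of its middle along its y, hold the two templates (either may be in either).
- cabinet: Fixed plywood cabinet with a clear front pane, 116 mm deep (x), 110 wide (y), 127 high below its top frame. Origin: under its middle; x points to its back. On its back, at y = 0, sits a hook: an 8 mm round steel rod running 48 mm level towards the front from a flat black stop plate. The last 8 mm turn up, 8 mm above the rod's top. Press the template on hook or cabinet with less than 15 N.
- hook_stop (a point): Point of the cabinet on the stop plate's face in line with the rod's top, at the middle of the hook's height range: 30 mm behind the cabinet's origin, 90 mm above the worktop. The hook's height differs each time: the true rod top is up to 8 mm above or below. With the plate touching the stop, the window's peak is 3 mm in front of this point. The stop is cushioned: 0.4 mm per N, 4 mm at most.
- hook_front (a point): Point of the cabinet above the hook's free front part: 31 mm in front of hook_stop, same height. Lower the template onto the rod here, between the upturned tip (40 to 48 mm ahead of the stop) and a 5 mm thick brace under the rod (from the stop to 22 mm ahead of it, down to 24 mm below the rod).
- hook_entry (a point): Point of the cabinet in front of the hook's tip, 62 mm ahead of hook_stop, same height. The template goes down here with its plate across the cabinet. The brace stops the window's lower edge, so the template can slide back only with its window's peak on the rod or less than 4 mm above it. The hook is sprung: it yields straight down about 0.4 mm per newton, 10 mm at most.
- frame: Fixed dark wooden frame on the cabinet, origin on the cabinet's axis 127 mm above the worktop, same axes; 8 mm thick, top at 135 mm. Its opening runs from 46 mm in front of to 39 mm behind the origin (x) and 33 mm to either side (y). Nothing may touch the frame.
- jar: Jar of pigment, 42 mm wide, 96 mm tall, a bystander.
- sander: Sanding block 65 x 101 x 32 mm, a bystander.
- pot: Small round pot, 58 mm wide, 50 mm tall, a bystander.

How it is judged:
On the way, in this order (a step that is already met when the one before it is completed fails the run):
1. the window is over the front part of the hook, and the hook bears about the template's weight or more (over 1.5 N) while it is still held (x of gauge_eye in the frame of cabinet between -0.011 and 0.012 m and z of gauge_eye in the frame of cabinet between 0.072 and 0.101 m and contact force between gauge and cabinet above 1.5 N and contact force between the fingers and gauge above 0.5 N), for 0.2 s.
2. slid back to the stop plate (gap under 4 mm), still held, with the hook still loaded (over 1.5 N) (x of gauge_eye in the frame of cabinet above 0.0228 m and contact force between gauge and cabinet above 1.5 N and contact force between the fingers and gauge above 0.5 N), for 0.2 s.
At the end, for the whole second after the job is handed in: The windowed template hangs freely by its window on the hook, upright within 0.15 rad, its plate within about 4 mm of the stop plate, its window's peak within 8 mm of the rod's middle sideways, at rest and released (x of gauge_eye in the frame of cabinet between 0.0228 and 0.031 m and y of gauge_eye in the frame of cabinet between -0.008 and 0.008 m and z of gauge_eye in the frame of cabinet between 0.076 and 0.101 m and angle between gauge's own z axis and vertical below 0.15 rad and contact force between gauge and cabinet above 1.2 N and linear speed of gauge below 0.03 m/s); the robot touches nothing.
It fails at once if anything touches the frame of the opening with more than 1 N (contact force between anything else and frame above 1 N).
It fails at once if the template is pressed against the hook or cabinet with 15 N or more (contact force between gauge and cabinet above 15 N).
It fails at once if the solid template is shifted by more than 15 mm (distance of blank from where it was at the start of the episode above 0.015 m).
It fails at once if a bystander is shifted by more than 15 mm (distance of any of jar, pot, sander from where it was at the start of the episode above 0.015 m).
It also fails if it takes over 58 s, if anything falls off the work surface, if the arm or the gripper's body presses on something with over 40 N, if the wrist force passes 120 N, or if a joint passes its speed limit or range.

## Working session

There is one attempt and no reset: what is moved stays moved. The work goes in short steps, Python scripts to look and compute and a tool call to move; the robot and the scene stay as the last step left them, time stands still between calls to the robot, and variables do not carry over. Pictures are saved under pics/ and viewed, at most 10 in all, crops included, and the job is handed in when it is done.

Besides the shell and the picture viewer there is one more tool, called after ">>>" by a JSON object that holds its "method" and its "body". apply_moves: Moves the arm, as the interface text tells. Its arguments: {"type":"object","properties":{"steps":{"type":"array"}},"required":["steps"]}

```bash
mkdir -p pics; cat > h.py <<'E'
import numpy as np, cv2, time
from station import bot, imaging
def ray(name,u,v,P=None):
    P=P or imaging.camera_params(name); K=np.array(P["mtx"]);T=np.array(P["extrinsics"])
    d=T[:3,:3]@np.linalg.solve(K,[u,v,1.]); return T[:3,3],d
def onz(name,u,v,z,P=None):
    o,d=ray(name,u,v,P); return o+d*(z-o[2])/d[2]
def proj(name,p,P=None):
    P=P or imaging.camera_params(name); K=np.array(P["mtx"]);T=np.linalg.inv(np.array(P["extrinsics"]))
    c=K@(T[:3,:3]@np.array(p)+T[:3,3]); return c[:2]/c[2]
def save(name,f):
    im=imaging.get_image(name); cv2.imwrite("pics/"+f,im[:,:,::-1]); return im
E
python3 - <<'E'
from h import *
ims=[save(n,n+"0.png") for n in("scene","top")]
for n in("scene","top","wrist"):
    P=imaging.camera_params(n);print(n,np.round(P["mtx"],1).tolist(),np.round(P["extrinsics"],3).tolist())
print(bot.sense())
E
```

```text
scene [[473.5, 0.0, 283.4], [0.0, 473.5, 206.8], [0.0, 0.0, 1.0]] [[0.507, -0.463, 0.727, -0.194], [-0.862, -0.267, 0.43, -0.568], [-0.005, -0.845, -0.535, 0.717], [0.0, 0.0, 0.0, 1.0]]
top [[380.8, 0.0, 276.1], [0.0, 380.8, 207.5], [0.0, 0.0, 1.0]] [[0.025, -0.998, 0.066, 0.533], [-0.999, -0.027, -0.028, -0.076], [0.03, -0.065, -0.997, 0.969], [0.0, 0.0, 0.0, 1.0]]
wrist [[302.1, 0.0, 280.7], [0.0, 302.1, 206.6], [0.0, 0.0, 1.0]] [[0.282, 0.914, 0.291, 0.072], [0.959, -0.269, -0.088, 0.527], [-0.002, 0.304, -0.953, 0.373], [0.0, 0.0, 0.0, 1.0]]
{'t': 0.1, 'q': array([ 1.06262428e+00,  3.13360656e-01,  1.49832541e+00, -5.92846206e-06,
        1.33101911e+00, -2.23387196e-01]), 'joint_velocities': array([ 2.20531398e-04, -1.35070942e-03, -2.57526241e-03,  1.36316461e-05,
        2.18516606e-04, -9.31390509e-04]), 'joint_efforts': array([ 2.54183877e-03, -4.12901652e+01, -2.60141033e+01, -1.01943131e-04,
        3.08480143e-03, -2.25271782e-05]), 'ee_pos': array([0.14739497, 0.50365294, 0.23082283]), 'ee_rot': array([-1.96273939e-04,  1.41911009e-01,  9.89879263e-01, -5.20492723e-04]), 'force': array([-0.46588615, -0.29134845,  0.30317577]), 'wrist_torque': array([ 0.05671041, -0.00104063,  0.00202173]), 'grip_force': 0.0, 'gripper_width': 0.9998690082896089}
```

View pics/scene0.png

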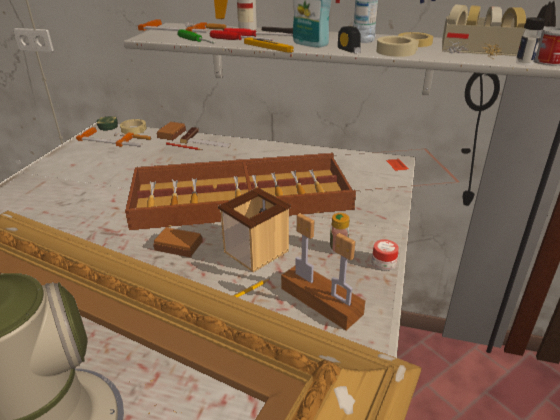

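View pics/top0.png

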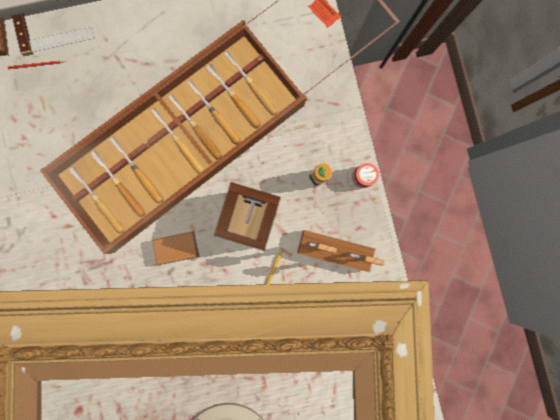

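The scene picture shows the windowed template in the right-hand slot (handle about (344,245), window (342,292)), the cabinet at (255,230). In the top view, the rack is at (336,251) with the windowed handle at its right end (372,261), and the cabinet frame is at (248,216), with the hook near the upper side.

```bash
python3 - <<'E'
from h import *
t=cv2.imread("pics/top0.png");s=cv2.imread("pics/scene0.png")
a=cv2.resize(t[175:280,205:385],None,fx=4.4,fy=4.4,interpolation=2)[:,:800]
cv2.imwrite("pics/c1.png",a)
b=cv2.resize(s[180:330,210:410],None,fx=4,fy=4,interpolation=2);cv2.imwrite("pics/c2.png",b)
for p in [(231,183),(281,200),(267,249),(215,235)]: print('cab',np.round(onz("top",*p,.135),4))
for p in [(301,232),(376,247),(371,271),(297,256)]: print('rack',np.round(onz("top",*p,.04),4))
E
```

```text
cab [0.6391 0.0009 0.135 ]
cab [ 0.6047 -0.1099  0.135 ]
cab [ 0.4968 -0.082   0.135 ]
cab [0.5244 0.0319 0.135 ]
rack [ 0.5359 -0.1645  0.04  ]
rack [ 0.5038 -0.3493  0.04  ]
rack [ 0.4453 -0.3374  0.04  ]
rack [ 0.4775 -0.156   0.04  ]
```

View pics/c1.png

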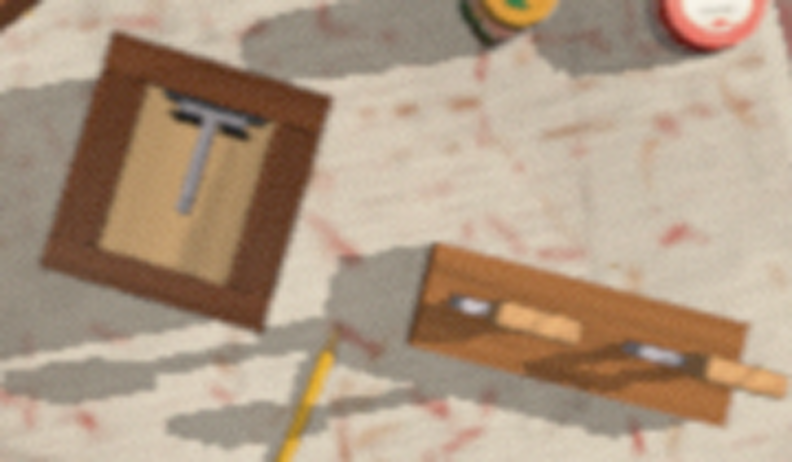

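View pics/c2.png

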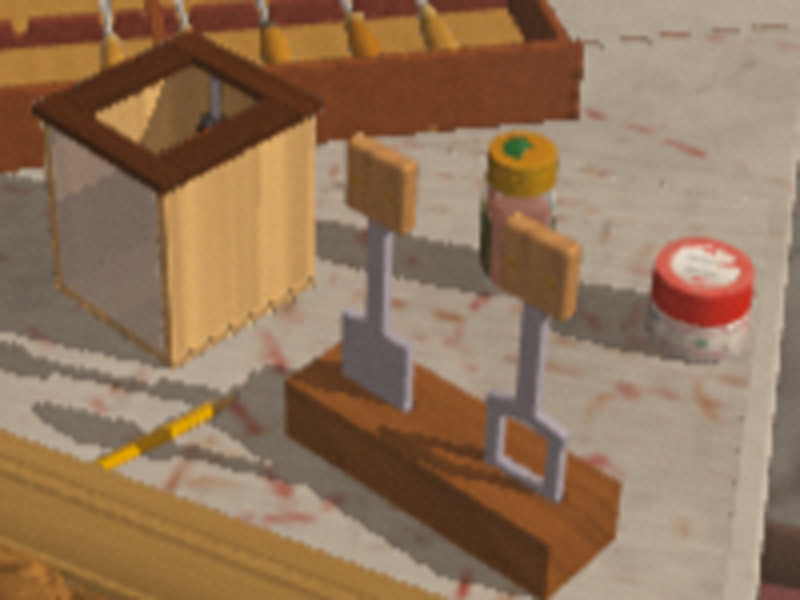

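The crops show the frame corners, hook, rack corners and windowed handle clearly (handle top (708..785, 352..397) in c1; the rod runs from the stop plate (215,110) to the tip (185,212)).

```bash
python3 - <<'E'
from h import *
def T(c,z): return np.array([onz("top",205+x/4.4,175+y/4.4,z)[:2] for x,y in c])
for n,c,z in [("frame",[(115,33),(330,98),(263,330),(42,265)],.135),("rack",[(437,243),(748,323),(725,425),(410,343)],.04)]:
    q=T(c,z); print(n,q.mean(0).round(4)); x=(q[0]+q[1]-q[2]-q[3])/2;y=(q[0]+q[3]-q[1]-q[2])/2
    print(np.linalg.norm(x),np.linalg.norm(y),np.degrees(np.arctan2(x[1],x[0])),np.degrees(np.arctan2(y[1],y[0]))-90)
print("handle",T([(708,352),(785,375),(785,397),(704,376)],.194).round(4).tolist())
print("rod",T([(212,125),(185,212)],.09).round(4).tolist())
q=onz("scene",210+540/4,180+233/4,.194);print("scene handle top",q)
E
```

```text
frame [ 0.5673 -0.0378]
0.12039217812677536 0.11300396842311984 -15.059305414342647 -15.124405352656751
rack [ 0.4924 -0.2531]
0.057536310369230424 0.17966674733752558 -13.18032535442301 -13.04908162782057
handle [[0.4919, -0.2833], [0.4822, -0.3194], [0.4721, -0.3194], [0.4808, -0.2816]]
rod [[0.5989, -0.0476], [0.5529, -0.0348]]
scene handle top [ 0.47981968 -0.30263939  0.194     ]
```

>>> {"method": "apply_moves", "body": {"steps": [[[10, -30, 8, -3.9, -1], [16, -37, 8, -4, -1], [16, -37, 8, -4, -1], [16, -37, 8, -4, -1], [16, -37, 8, -4, -1], [16, -37, 5, -4, -1], [16, -37, 0, -4, -1], [16, -37, 0, -4, -1]]]}}

```text
t: 0.9
ee_pos: [0.2696, 0.2134, 0.2763]
ee_rot: [0.0, 0.41, 0.912, 0.0]
force: [0.9, 0.1, -0.4]
gripper_width: 1.001
grip_force: 0.0
```

>>> {"method": "apply_moves", "body": {"steps": [[[16, -37, 0, -4, -1], [16, -37, 0, -4, -1], [16, -37, 0, -4, -1], [16, -37, 0, -4, -1], [16, -37, 0, -4, -1], [16, -37, 0, -4, -1], [16, -37, 0, -4, -1], [16, -37, 0, -4, -1]]]}}

```text
t: 1.7
ee_pos: [0.3977, -0.0829, 0.2761]
ee_rot: [-0.0, 0.646, 0.764, 0.0]
force: [-0.2, 0.2, -0.1]
gripper_width: 0.998
grip_force: 0.0
```

>>> {"method": "apply_moves", "body": {"steps": [[[16, -37, 0, -4, -1], [16, -37, 0, -4, -1], [16, -37, 0, -4, -1], [16, -37, 0, -4, -1], [12, -37, 0, -4, -1], [0, -20, 0, -3, -1], [0, 0, 0, 0, -1]]]}}

```text
t: 2.4
ee_pos: [0.4732, -0.2882, 0.2751]
ee_rot: [-0.001, 0.785, 0.62, -0.0]
force: [0.4, 0.9, 1.1]
gripper_width: 0.999
grip_force: 0.0
```

```bash
python3 - <<'E'
from h import *
from scipy.spatial.transform import Rotation as R
s=bot.sense(); r=s["ee_rot"]; M=R.from_quat(r,scalar_first=True).as_matrix()
print(s["t"],s["ee_pos"],"tool y yaw",np.degrees(np.arctan2(M[1,1],M[0,1])),M[2],s["force"],s["q"])
P=imaging.camera_params("wrist"); im=save("wrist","w1.png"); import pickle; pickle.dump(P,open("w1.pkl","wb"))
print(proj("wrist",[.481,-.302,.194],P))
E
```

```text
2.4 [ 0.47319522 -0.28817478  0.27507933] tool y yaw -13.412229095848364 [ 5.68805791e-04 -1.66329733e-03 -9.99998455e-01] [0.42009581 0.90498622 1.14672737] [-7.58335140e-01  3.52275948e-01  1.32971544e+00 -3.42215085e-04
  1.46132591e+00 -5.24209428e-01]
[295.91840782 229.05592337]
```

View pics/w1.png

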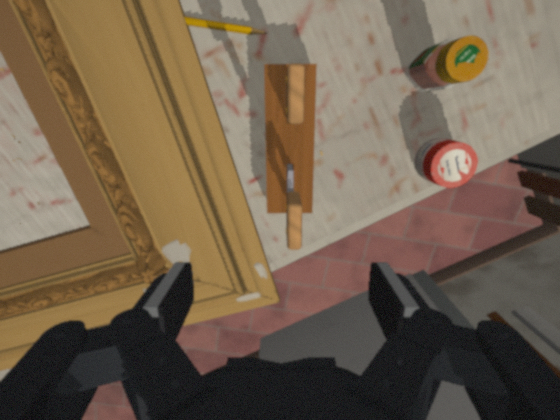

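Handle top centre is at about (295,227), predicted (296,229): agreement. Going down to grasp.

>>> {"method": "apply_moves", "body": {"steps": [[[8, -14, 0, 0.3, -1], [0, 0, -25, 0, -1], [0, 0, -25, 0, -1], [0, 0, -25, 0, -1], [0, 0, -25, 0, -1], [0, 0, -22, 0, -1], [0, 0, 0, 0, -1]]]}}

```text
t: 3.15
ee_pos: [0.4806, -0.2981, 0.152]
ee_rot: [-0.003, 0.782, 0.624, -0.0]
force: [-0.1, 0.4, -0.2]
gripper_width: 1.001
grip_force: 0.0
```

>>> {"method": "apply_moves", "body": {"steps": [[[0, 0, 0, 0, 0.3], [0, 0, 0, 0, 0.6], [0, 0, 0, 0, 1], [0, 0, 0, 0, 1], [0, 0, 0, 0, 1], [0, 0, 0, 0, 1], [0, 0, 0, 0, 1], [0, 0, 0, 0, 1]]]}}

```text
t: 3.95
ee_pos: [0.4816, -0.3003, 0.1548]
ee_rot: [0.0, 0.782, 0.623, 0.0]
force: [-1.7, 0.7, 5.5]
gripper_width: 0.133
grip_force: 58.9
```

>>> {"method": "apply_moves", "body": {"steps": [[[0, 0, 8, 0, 1], [0, 0, 15, 0, 1], [0, 0, 20, 0, 1], [0, 0, 25, 0, 1], [0, 0, 30, 0, 1], [0, 0, 30, 0, 1], [0, 0, 30, 0, 1], [0, 0, 17, 0, 1]]]}}

```text
t: 4.75
ee_pos: [0.4816, -0.3002, 0.3316]
ee_rot: [0.001, 0.782, 0.623, 0.0]
force: [-0.4, -0.2, -3.6]
gripper_width: 0.132
grip_force: 58.6
```

>>> {"method": "apply_moves", "body": {"steps": [[[0, 0, 0, 0, 1], [0, 0, 0, 0, 1], [0, 0, 0, 0, 1], [0, 0, 0, 0, 1]]]}}

```text
t: 5.15
ee_pos: [0.4813, -0.3, 0.3281]
ee_rot: [-0.001, 0.782, 0.623, -0.0]
force: [-0.2, 0.5, -2.3]
gripper_width: 0.133
grip_force: 58.6
```

```bash
python3 - <<'E'
from h import *
s=bot.sense();print(s["t"],s["ee_pos"],s["force"],s["wrist_torque"],s["gripper_width"])
sc=save("scene","s2.png"); tp=save("top","t2.png")
p=s["ee_pos"]
for z in(.019+.022,.019-.020-0,.019-.160): print(proj("scene",p+[0,0,z]).round(),proj("top",p+[0,0,z]).round())
a=cv2.resize(sc[60:310,200:400,::-1],None,fx=2.4,fy=2.4,interpolation=2)
b=cv2.resize(cv2.imread("pics/top0.png")[175:260,205:290],None,fx=3.6,fy=3.6,interpolation=2)
c=np.zeros((600,800,3),np.uint8);c[:a.shape[0],:a.shape[1]]=a;c[:b.shape[0],482:482+b.shape[1]]=b
d=cv2.resize(tp[175:255,205:290,::-1],None,fx=3.6,fy=3.6)[:290];c[308:308+d.shape[0],482:482+d.shape[1]]=d
cv2.imwrite("pics/c3.png",c)
E
```

```text
5.15 [ 0.48133073 -0.29996835  0.32805304] [-0.18369395  0.5311379  -2.33359758] [ 0.01394569 -0.02078838  0.04036168] 0.13306945645983564
[351. 153.] [406. 269.]
[349. 175.] [397. 266.]
[344. 240.] [373. 260.]
```

View pics/c3.png

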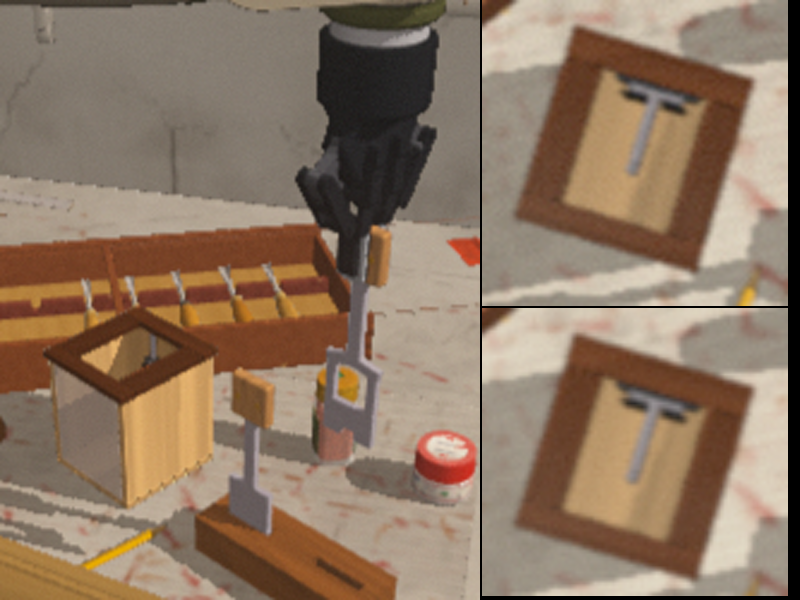

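The held template is upright, with its underside centre at about scene px (345,241) as predicted. Next I refine the cabinet pose from the frame mask.

```bash
python3 - <<'E'
from h import *
im=cv2.imread("pics/top0.png"); hsv=cv2.cvtColor(im,cv2.COLOR_BGR2HSV).astype(int)
roi=np.zeros(im.shape[:2],bool); roi[175:258,205:290]=1
m=(roi&(hsv[...,2]<125)&(hsv[...,1]>95)).astype(np.uint8)*255
cs,h=cv2.findContours(m,cv2.RETR_CCOMP,cv2.CHAIN_APPROX_NONE)
for c,hh in zip(cs,h[0]):
    if cv2.contourArea(c)<300: continue
    w=np.array([onz("top",*p,.135)[:2]*1000 for p in c[:,0].astype(float)],np.float32)
    print("hole" if hh[3]>=0 else "outer",cv2.minAreaRect(w))
E
```

```text
outer ((568.0587768554688, -36.153465270996094), (113.91472625732422, 121.42902374267578), 75.02469635009766)
hole ((565.800048828125, -36.12451934814453), (71.11386108398438, 90.18037414550781), 74.52135467529297)
```

>>> {"method": "apply_moves", "body": {"steps": [[[0, 0, 20, 0, 1], [0, 0, 20, 0, 1], [15, 0, 5, -0.2, 1], [25, 15, 0, -0.5, 1], [20, 25, 0, -0.5, 1], [15, 35, 0, -0.5, 1], [10, 35, 0, -0.5, 1], [5, 35, 0, 0, 1]]]}}

```text
t: 6.05
ee_pos: [0.5721, -0.1537, 0.3735]
ee_rot: [-0.0, 0.794, 0.608, -0.0]
force: [1.1, -0.3, -3.2]
gripper_width: 0.13
grip_force: 58.9
```

>>> {"method": "apply_moves", "body": {"steps": [[[0, 35, 0, 0, 1], [0, 35, 0, 0, 1], [0, 28, 0, 0, 1], [0, 15, 0, 0, 1], [0, 5, 0, 0, 1], [0, 0, 0, 0, 1], [0, 0, 0, 0, 1]]]}}

```text
t: 6.75
ee_pos: [0.5716, -0.0383, 0.374]
ee_rot: [0.0, 0.794, 0.607, -0.0]
force: [0.6, -0.2, -3.1]
gripper_width: 0.135
grip_force: 58.9
```

```bash
cat >> h.py <<'E'
from scipy.spatial.transform import Rotation as R
O=np.array([.569,-.0378]);A=np.radians(-15.1);EX=np.array([np.cos(A),np.sin(A)]);EY=np.array([-EX[1],EX[0]])
def st(tx=None,ty=.0015):
    s=bot.sense();M=R.from_quat(s["ee_rot"],scalar_first=True).as_matrix();p=s["ee_pos"];d=p[:2]-O
    print("t",round(s["t"],2),"p",p.round(4),"cab",(d@EX).round(4),(d@EY).round(4),"yaw",np.degrees(np.arctan2(M[1,1],M[0,1])).round(2),"F",s["force"].round(2),"w",s["gripper_width"])
    if tx is not None: print("shift mm",((O+tx*EX+ty*EY-p[:2])*1000).round(1))
E
python3 - <<'E'
from h import *
st(.002)
im=save("top","t3.png"); sc=save("scene","s3.png")
a=cv2.resize(im[130:300,170:340,::-1],None,fx=2.3,fy=2.3,interpolation=2);b=cv2.resize(sc[60:310,170:340,::-1],None,fx=2.3,fy=2.3,interpolation=2)
c=np.zeros((600,800,3),np.uint8);c[:a.shape[0],:a.shape[1]]=a;c[:b.shape[0],400:400+b.shape[1]]=b;cv2.imwrite("pics/c4.png",c)
E
```

```text
t 6.75 p [ 0.5716 -0.0383  0.374 ] cab 0.0027 0.0002 yaw -15.19 F [ 0.6  -0.22 -3.15] w 0.1345965780686372
shift mm [-0.3  1.5]
```

View pics/c4.png

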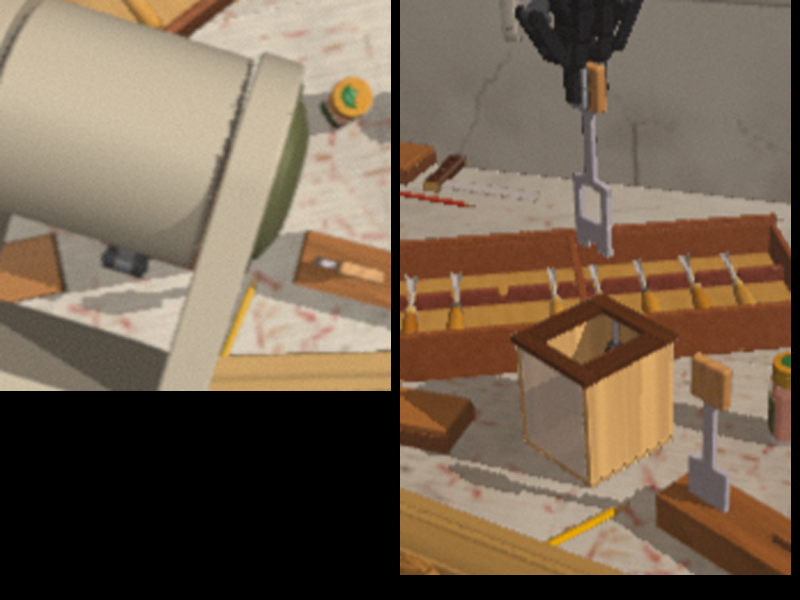

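The template hangs straight above the cabinet (scene crop foot at about (595,248)), and the arm hides the cabinet in the top view. I'll check the foot's shape before probing with its underside.

```bash
python3 - <<'E'
from h import *
sc=cv2.imread("pics/s3.png"); u0,v0=235,125
a=cv2.resize(sc[v0:v0+60,u0:u0+40],None,fx=10,fy=10,interpolation=2); b=cv2.resize(cv2.imread("pics/s2.png")[190:250,325:365],None,fx=10,fy=10,interpolation=2)
cv2.imwrite("pics/c5.png",np.hstack([a,b]))
s=bot.sense();p=s["ee_pos"]
for y in(-.023,0,.023):
  for z in(.066,0): 
    q=p.copy(); q[:2]+=y*EY; q[2]+=z-.1428; print(y,z,((proj("scene",q)-[u0,v0])*10+5).round())
E
```

```text
-0.023 0.066 [247. 190.]
-0.023 0 [257. 468.]
0 0.066 [175. 158.]
0 0 [187. 433.]
0.023 0.066 [105. 126.]
0.023 0 [119. 399.]
```

View pics/c5.png

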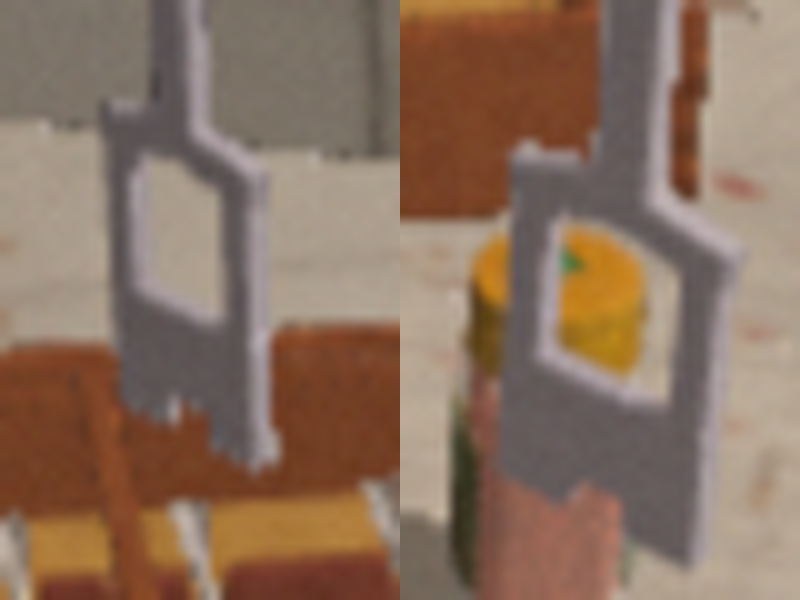

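The foot has a shallow notch in its middle, and the outline matches the prediction within about 1 mm, so I skip the probe. I'll go to the entry point and come down.

>>> {"method": "apply_moves", "body": {"steps": [[[-11, 3, 0, 0, 1], [-12, 4, 0, 0, 1], [-10.2, 3.3, 0, 0, 1], [0, 0, -20, 0, 1], [0, 0, -25, 0, 1], [0, 0, -25, 0, 1], [0, 0, -15, 0, 1], [0, 0, 0, 0, 1]]]}}

```text
t: 7.65
ee_pos: [0.5376, -0.0274, 0.2873]
ee_rot: [-0.002, 0.794, 0.608, -0.001]
force: [-0.2, 0.3, -2.8]
gripper_width: 0.135
grip_force: 59.0
```

```bash
python3 - <<'E'
from h import *
st(-.032)
E
```

```text
t 7.65 p [ 0.5376 -0.0274  0.2873] cab -0.033 0.0019 yaw -15.18 F [-0.2   0.28 -2.81] w 0.13483483596958765
shift mm [ 0.9 -0.6]
```

```bash
python3 - <<'E'
from h import *
im=save("scene","s4.png"); u0,v0=205,130
w=save("wrist","w4.png")
c=np.zeros((600,800,3),np.uint8)
a=cv2.resize(im[v0:v0+120,u0:u0+100,::-1],None,fx=5,fy=5,interpolation=2);c[:,:500]=a
c[:400,500:]=cv2.resize(w[:,:,::-1],(300,225)).repeat(1,0)[:225] if False else cv2.resize(w[120:420,150:410,::-1],(300,400))
cv2.imwrite("pics/c6.png",c)
for x,y in[(-.046,-.033),(-.046,.033),(.039,.033),(.039,-.033)]: print(((proj("scene",[*(O+x*EX+y*EY),.135])-[u0,v0])*5).round())
E
```

```text
[217. 443.]
[122. 387.]
[261. 320.]
[356. 371.]
```

View pics/c6.png

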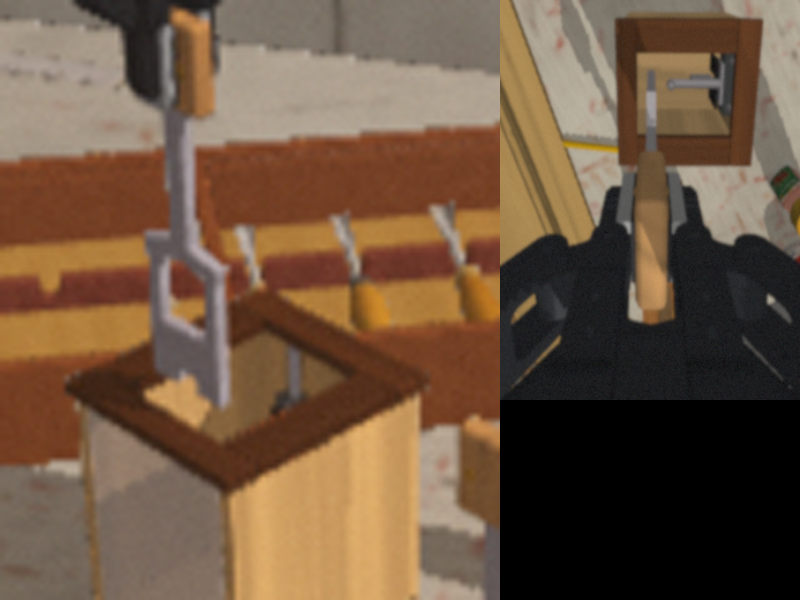

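Predicted opening corners match the picture. The wrist view shows the plate inside the opening, between the front rail and the hook's tip. Descending.

>>> {"method": "apply_moves", "body": {"steps": [[[1, -0.6, -15, 0, 1], [0, 0, -18, 0, 1], [0, 0, -18, 0, 1], [0, 0, -18, 0, 1], [0, 0, -18, 0, 1], [0, 0, -13, 0, 1], [0, 0, 0, 0, 1], [0, 0, 0, 0, 1]]]}}

```text
t: 8.55
ee_pos: [0.54, -0.0278, 0.1906]
ee_rot: [0.001, 0.794, 0.608, 0.001]
force: [-0.6, 0.3, -2.3]
gripper_width: 0.132
grip_force: 59.0
```

```bash
python3 - <<'E'
from h import *
st(-.001)
E
```

```text
t 8.55 p [ 0.54   -0.0278  0.1906] cab -0.0306 0.0021 yaw -15.13 F [-0.55  0.31 -2.28] w 0.13225135632905352
shift mm [28.5 -8.3]
```

>>> {"method": "apply_moves", "body": {"steps": [[[0, 0, -2, 0, 1], [0, 0, 0, 0, 1], [0, 0, 0, 0, 1]]]}}

```text
t: 8.85
ee_pos: [0.5395, -0.0275, 0.1877]
ee_rot: [0.0, 0.794, 0.608, 0.0]
force: [-0.6, 0.4, -2.6]
gripper_width: 0.134
grip_force: 59.0
```

>>> {"method": "apply_moves", "body": {"steps": [[[0, 0, -1.8, 0, 1], [4, -1.2, 0, 0, 1], [4, -1.2, 0, 0, 1], [4, -1.2, 0, 0, 1], [0, 0, 0, 0, 1]]]}}

```text
t: 9.35
ee_pos: [0.5518, -0.0313, 0.1854]
ee_rot: [0.0, 0.794, 0.608, 0.0]
force: [-0.2, 0.2, -2.1]
gripper_width: 0.135
grip_force: 59.0
```

>>> {"method": "apply_moves", "body": {"steps": [[[4, -1.2, 0, 0, 1], [4, -1.2, 0, 0, 1], [0, 0, 0, 0, 1]]]}}

```text
t: 9.65
ee_pos: [0.5598, -0.0336, 0.1854]
ee_rot: [0.0, 0.794, 0.608, 0.0]
force: [-0.1, -0.2, -4.0]
gripper_width: 0.133
grip_force: 59.0
```

>>> {"method": "apply_moves", "body": {"steps": [[[4, -1.2, 0, 0, 1], [4, -1.2, 0, 0, 1], [0, 0, 0, 0, 1]]]}}

```text
t: 9.95
ee_pos: [0.5678, -0.0361, 0.1855]
ee_rot: [0.0, 0.794, 0.608, 0.0]
force: [0.5, 0.2, -2.7]
gripper_width: 0.13
grip_force: 59.0
```

```bash
python3 - <<'E'
from h import *
st(-.001)
E
```

```text
t 9.95 p [ 0.5678 -0.0361  0.1855] cab -0.0016 0.0014 yaw -15.12 F [ 0.49  0.23 -2.66] w 0.13045337108569996
shift mm [ 0.7 -0. ]
```

>>> {"method": "apply_moves", "body": {"steps": [[[0, 0, -4, 0, 1], [0, 0, -4, 0, 1], [0, 0, 0, 0, 1], [0, 0, 0, 0, 1]]]}}

```text
t: 10.35
ee_pos: [0.5672, -0.0358, 0.1774]
ee_rot: [-0.0, 0.794, 0.608, -0.0]
force: [-0.2, 0.1, -3.9]
gripper_width: 0.137
grip_force: 59.0
```

>>> {"method": "apply_moves", "body": {"steps": [[[0, 0, -2, 0, 1], [0, 0, -1, 0, 1], [0, 0, 0, 0, 1], [0, 0, 0, 0, 1]]]}}

```text
t: 10.75
ee_pos: [0.5673, -0.0358, 0.1745]
ee_rot: [0.0, 0.794, 0.608, 0.0]
force: [0.3, -0.4, -3.0]
gripper_width: 0.131
grip_force: 59.0
```

>>> {"method": "apply_moves", "body": {"steps": [[[0, 0, -2, 0, 1], [0, 0, -1, 0, 1], [0, 0, 0, 0, 1], [0, 0, 0, 0, 1]]]}}

```text
t: 11.15
ee_pos: [0.5673, -0.0359, 0.1716]
ee_rot: [0.0, 0.794, 0.608, 0.0]
force: [0.3, 0.5, -2.3]
gripper_width: 0.13
grip_force: 59.1
```

>>> {"method": "apply_moves", "body": {"steps": [[[0, 0, -2, 0, 1], [0, 0, 0, 0, 1], [0, 0, 0, 0, 1]]]}}

```text
t: 11.45
ee_pos: [0.5674, -0.0358, 0.1698]
ee_rot: [0.0, 0.794, 0.608, 0.0]
force: [-0.3, 0.7, 1.2]
gripper_width: 0.134
grip_force: 59.5
```

>>> {"method": "apply_moves", "body": {"steps": [[[0, 0, -0.5, 0, 1], [0, 0, 0, 0, 1], [0, 0, 0, 0, 1], [0, 0, 0, 0, 1], [0, 0, 0, 0, 1]]]}}

```text
t: 11.95
ee_pos: [0.5674, -0.0359, 0.1691]
ee_rot: [0.0, 0.794, 0.608, 0.0]
force: [-0.8, 0.1, 2.4]
gripper_width: 0.13
grip_force: 59.9
```

```bash
python3 - <<'E'
from h import *
st(.027)
E
```

```text
t 11.95 p [ 0.5674 -0.0359  0.1691] cab -0.0021 0.0015 yaw -15.12 F [-0.82  0.11  2.42] w 0.12972253695920655
shift mm [28.1 -7.5]
```

>>> {"method": "apply_moves", "body": {"steps": [[[2.9, -0.8, 0, 0, 1], [2.9, -0.8, 0, 0, 1], [2.9, -0.8, 0, 0, 1], [2.9, -0.8, 0, 0, 1], [0, 0, 0, 0, 1]]]}}

```text
t: 12.45
ee_pos: [0.5796, -0.0392, 0.169]
ee_rot: [0.0, 0.794, 0.608, 0.0]
force: [-1.1, 1.2, 3.5]
gripper_width: 0.132
grip_force: 59.9
```

>>> {"method": "apply_moves", "body": {"steps": [[[2.9, -0.8, 0, 0, 1], [2.9, -0.8, 0, 0, 1], [2.9, -0.8, 0, 0, 1], [0, 0, 0, 0, 1]]]}}

```text
t: 12.85
ee_pos: [0.5883, -0.0417, 0.1691]
ee_rot: [0.001, 0.794, 0.608, 0.0]
force: [-1.5, 1.8, 2.6]
gripper_width: 0.133
grip_force: 59.9
```

```bash
python3 - <<'E'
from h import *
st(.027)
E
```

```text
t 12.85 p [ 0.5883 -0.0417  0.1691] cab 0.0197 0.0013 yaw -15.12 F [-1.48  1.84  2.55] w 0.13276240021042365
shift mm [ 7.1 -1.7]
```

>>> {"method": "apply_moves", "body": {"steps": [[[1.9, -0.5, 0, 0, 1], [1.9, -0.5, 0, 0, 1], [0, 0, 0, 0, 1], [0, 0, 0, 0, 1]]]}}

```text
t: 13.25
ee_pos: [0.5917, -0.0425, 0.1691]
ee_rot: [0.0, 0.794, 0.608, 0.0]
force: [-2.2, 1.8, 2.9]
gripper_width: 0.132
grip_force: 60.0
```

>>> {"method": "apply_moves", "body": {"steps": [[[1, -0.3, 0, 0, 1], [1, -0.2, 0, 0, 1], [0, 0, 0, 0, 1], [0, 0, 0, 0, 1]]]}}

```text
t: 13.65
ee_pos: [0.5935, -0.043, 0.169]
ee_rot: [0.0, 0.794, 0.608, 0.0]
force: [-2.7, 1.8, 3.3]
gripper_width: 0.133
grip_force: 60.0
```

>>> {"method": "apply_moves", "body": {"steps": [[[1, -0.3, 0, 0, 1], [0.5, -0.1, 0, 0, 1], [0, 0, 0, 0, 1], [0, 0, 0, 0, 1]]]}}

```text
t: 14.05
ee_pos: [0.595, -0.0434, 0.169]
ee_rot: [0.0, 0.794, 0.608, 0.0]
force: [-3.1, 1.1, 3.1]
gripper_width: 0.135
grip_force: 60.0
```

>>> {"method": "apply_moves", "body": {"steps": [[[1, -0.3, 0, 0, 1], [0.5, -0.1, 0, 0, 1], [0, 0, 0, 0, 1], [0, 0, 0, 0, 1]]]}}

```text
t: 14.45
ee_pos: [0.5965, -0.0438, 0.169]
ee_rot: [0.0, 0.794, 0.608, 0.0]
force: [-3.3, 1.8, 3.6]
gripper_width: 0.131
grip_force: 59.9
```

>>> {"method": "apply_moves", "body": {"steps": [[[1, -0.3, 0, 0, 1], [1, -0.2, 0, 0, 1], [0, 0, 0, 0, 1], [0, 0, 0, 0, 1]]]}}

```text
t: 14.85
ee_pos: [0.598, -0.0442, 0.1688]
ee_rot: [-0.001, 0.794, 0.608, -0.001]
force: [-6.3, 2.3, 3.7]
gripper_width: 0.136
grip_force: 60.0
```

```bash
python3 - <<'E'
from h import *
st(.027); s=bot.sense(); print(s["wrist_torque"])
E
```

```text
t 14.85 p [ 0.598  -0.0442  0.1688] cab 0.0296 0.0014 yaw -15.12 F [-6.33  2.28  3.73] w 0.1358264802379025
shift mm [-2.5  0.8]
[0.52094069 1.43777382 0.03303677]
```

>>> {"method": "apply_moves", "body": {"steps": [[[-0.6, 0.2, 0, 0, 1], [0, 0, 0, 0, 1], [0, 0, 0, 0, 1], [0, 0, 0, 0, 1], [0, 0, 0.7, 0, 1], [0, 0, 0.5, 0, 1], [0, 0, 0, 0, 1]]]}}

```text
t: 15.55
ee_pos: [0.5977, -0.0441, 0.17]
ee_rot: [-0.0, 0.794, 0.608, -0.0]
force: [-3.4, 1.4, 1.0]
gripper_width: 0.135
grip_force: 59.6
```

>>> {"method": "apply_moves", "body": {"steps": [[[0, 0, 0, 0, 0.7], [0, 0, 0, 0, 0.6], [0, 0, 0, 0, 0.5], [0, 0, 0, 0, 0.2], [0, 0, 0, 0, -0.2], [0, 0, 0, 0, -0.6], [0, 0, 0, 0, -1], [0, 0, 0, 0, -1]]]}}

```text
t: 16.35
ee_pos: [0.5978, -0.0441, 0.1702]
ee_rot: [0.0, 0.794, 0.608, 0.0]
force: [-0.1, 0.2, 0.3]
gripper_width: 1.003
grip_force: 0.0
```

```bash
python3 - <<'E'
from h import *
st(.027); im=save("scene","s5.png"); w=save("wrist","w5.png")
c=np.zeros((600,800,3),np.uint8)
c[:,:500]=cv2.resize(im[130:250,205:305,::-1],None,fx=5,fy=5,interpolation=2)
c[:400,500:]=cv2.resize(w[120:420,150:410,::-1],(300,400))
cv2.imwrite("pics/c7.png",c)
E
```

```text
t 16.35 p [ 0.5978 -0.0441  0.1702] cab 0.0295 0.0015 yaw -15.12 F [-0.13  0.18  0.29] w 1.0034995292391906
shift mm [-2.4  0.7]
```

View pics/c7.png

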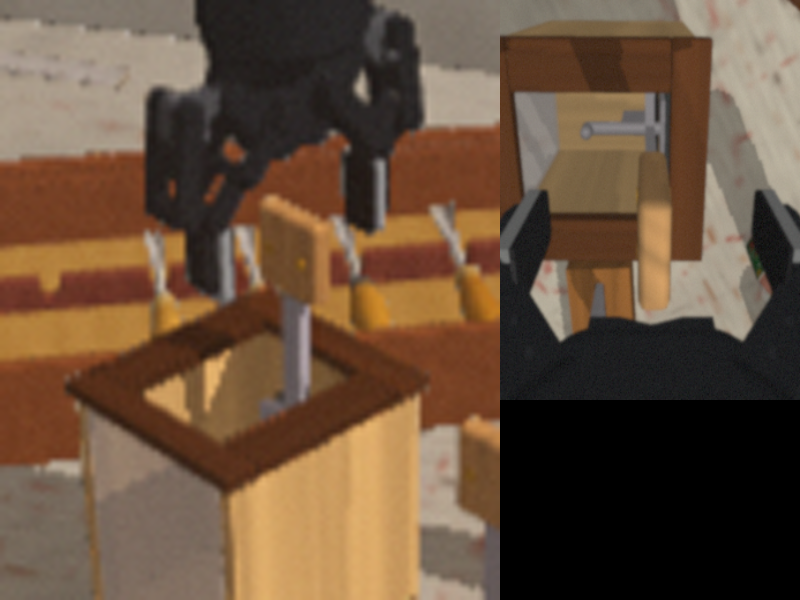

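The template hangs upright on the rod at the stop plate (handle at (295,250)), with the fingers clear on both sides. Retreating upward.

>>> {"method": "apply_moves", "body": {"steps": [[[0, 0, 8, 0, -1], [0, 0, 20, 0, -1], [0, 0, 25, 0, -1], [0, 0, 25, 0, -1], [0, 0, 20, 0, -1], [0, 0, 0, 0, -1], [0, 0, 0, 0, -1], [0, 0, 0, 0, -1]]]}}

```text
t: 17.25
ee_pos: [0.5975, -0.044, 0.2671]
ee_rot: [-0.001, 0.794, 0.608, -0.001]
force: [0.5, -0.2, -0.2]
gripper_width: 1.0
grip_force: 0.0
```

```bash
python3 - <<'E'
from h import *
a=cv2.imread("pics/s5.png")[175:230,255:275].astype(int); b=save("scene","s6.png")[175:230,255:275,::-1].astype(int)
print("handle/stem change",np.abs(a-b).mean()); st()
print(bot.hand_in())
E
```

```text
handle/stem change 1.7418181818181817
t 17.3 p [ 0.5975 -0.044   0.2671] cab 0.0291 0.0015 yaw -15.12 F [ 0.4   0.57 -0.31] w 0.9971911709863819
the job is handed in; nothing more can be done
None
```

The windowed template hangs upright on the hook at the stop plate, released with the arm clear, and I handed the job in at about 17 s; the hand-in gave no verdict.

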